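# Push the tin and the jar back against the ledge

## Robot

A 6-joint arm with a two-finger parallel gripper is mounted at the origin on the work surface. World frame = base frame: x ahead of the robot, y to its left, z up, the work surface at z = 0. Lengths are in m, angles in rad, forces in N, time in s.
With the tool pointing down it reaches from about 0.35 to 0.775 m from the base axis. Payload 5.5 kg.
Tool frame: the origin (TCP) lies at the very end of the fingers, on their centre line; the grasp point (between the pads) lies 19 mm behind it; z points along the fingers, y is the line along which they close (so a half turn about z gives the same grasp; the last joint's range is limited). The gripper opens to 85 mm and grips with 20 to 120 N. Pads are 22 mm wide; open, the fingers measure 114 mm over their backs; the gripper's body (76 mm by 85 mm) begins 54 mm behind the grasp point. The pads swing forward as they close: fully open they stand 13 mm farther back than shut.
Start: joints at [1.134, 0.313, 0.046, 1.304, 0, 1.431], TCP at [0.168, 0.55, 0.231] pointing down, gripper open.
Joint ranges: [-2.76, 2.76], [-0.86, 1.69], [-1.03, 1.26], [-2.2, 2.34], [-1.47, 1.5], [-3.14, 3.14]. Speed limits (rad/s): [2.57, 2.57, 3.14, 3.14, 3.14, 3.14].

## Interface

Orientations are given as a unit quaternion [w, x, y, z].
In Python, from workcell import get_state, read_camera, calibration, hand_in gives the robot as it stands.
- The arm moves only by the tool drive_tool, never from a script. Its argument "deltas" is a list that holds one entry, the list of rows, each a list of 7 numbers: the closure in counts, from 0 (fully open) to 255 (shut), then the shift along the tool's x, y, z in m, then the turn, a rotation vector about the tool's x, y, z in degrees. A call has 1 to 12 rows; each row is the pose to reach, as a shift and turn from the pose commanded when the call began, along the tool's axes at that moment; what a row does not reach only later rows make up. A row lasts 1/8 s, in which the tool goes at most 62.5 mm and 10.7 degrees, less where a joint would pass 70% of its speed; a pose out of reach is approached as far as the arm can. A call with a gripper value outside its range is refused whole. The fingers move at their own pace and stop on an object; "newtons" is the grip in N (left out, the last holds). Time passes only in rows, so rows that repeat a pose let the fingers close. It gives the time, the measured TCP pose, the force, the opening and the grip force at its end, in the units of the state.
- get_state(): the state, without advancing time (a new reading comes with each control period).
- read_camera(name): name is "scene" or "top" or "wrist"; returns (picture, depth): 384x512x3 uint8, red, green, blue; 384x512 float32, m along the optical axis (not along the pixel's ray), 0 where there is no reading.
- calibration(name): a dict with "mtx" (3x3 intrinsics, pixels), "world_from_camera" (4x4, takes a point from camera to world coordinates). Camera axes: x right, y up, looking along -z (the intrinsics and any distortion apply to the point x, -y, -z); pixel columns grow to the right and rows downward; lengths in m; the calibration is good to about 2 mm. A picture is of the moment at which its call begins: read the wrist's pose just before it. calibration takes no time and is no camera call; for the wrist camera it gives the pose at the moment of the call.
- hand_in(): hands the job in; it is judged then, once.
The state is a dict: "clock": time; "joint_pos": joint angles; "qvel": joint speeds; "tau": joint torques, N m; "tcp_pos": TCP position; "orientation": TCP orientation; "wrist_force": force on the tool from outside, world axes, zero at the start; "ft_torque": the same for the moment, N m; "finger_gap": finger opening in m; "grip_force": force on a finger pad.
Only numpy, scipy, OpenCV 4.12 (cv2) and the standard library are available. Lean on these libraries where they do the work, as an engineer would, in place of code of your own. Each camera call takes 0.05 s, during which the arm holds its last target. There are 200 camera calls.

## Task

Tidy the bar counter: push the flat biscuit tin and the squat lidded jar away from you along the counter, each straight back into the free space ahead of it, until the tin's long side sits flush against the dark wooden ledge and the jar touches the ledge too. Only push them, do not pick them up or tip them, and leave the bottles, cups and everything else standing where they are. Either may go first; finish with the gripper clear.

Things in the scene. Friction and masses are not known exactly. Their poses are not given: they have to be found in the camera images.
- rail: dark wooden ledge fixed to the counter, a bar 660 mm long (its y), 30 mm deep (its x) and 30 mm high. Origin on the counter at the middle of its front face, the face towards the robot; its x points away from the robot into the wood, its y along the ledge, to the robot's left. It does not move.
- tin: plain metal biscuit tin, a closed flat box 90 mm (its x) by 150 mm (its y, the long sides) by 60 mm high, about 0.45 kg, loose, with at least 20 mm free on either side of its way back. Origin at the centre of its underside. Starts on the left or the right half of the ledge, some 75 to 130 mm short of it, turned up to 0.25 rad from the ledge.
- jar: squat white stoneware jar, 70 mm in diameter, 65 mm high with its flat wooden lid (lid fixed on, 66 mm), about 0.4 kg, loose. Origin at the centre of its underside. Starts on the other half, its side some 85 to 140 mm short of the ledge.
- bottle: tall amber bottle, 60 mm in diameter, 230 mm high, standing just in front of the middle of the ledge, between the two free spaces; stays where it is. Origin: centre of its underside.
- mill: wooden pepper mill, 52 mm in diameter, 150 mm high, standing just in front of one end of the ledge (some 300 mm from its middle); stays where it is. Origin: centre of its underside.
- syrup: dark green bottle, 52 mm in diameter, 170 mm high, standing just in front of the other end of the ledge (some 300 mm from its middle); stays where it is. Origin: centre of its underside.
- jigger: steel double-cone measure, 40 mm in diameter, 70 mm high, standing between the tin and the jar; stays where it is. Origin: centre of its underside.
- mug: blue mug, 80 mm in diameter, 90 mm high, with a handle, off to the left; stays where it is. Origin: centre of its underside.
- bowl: white bowl, 120 mm in diameter, 55 mm high, off to the right; stays where it is. Origin: centre of its underside.
- tumbler: glass tumbler, 72 mm in diameter, 85 mm high, off to the left; stays where it is. Origin: centre of its underside.
There are look-alikes about, which are no part of the job. Leave any blue or yellow look-alike of the jar alone.

How it is judged:
At the end, for the whole second after the job is handed in: Tin's long side against the ledge's front face (gap at its middle under 4.5 mm, within 0.05 rad of parallel), jar's side against it too (gap under 4.5 mm); both upright, at rest on the counter, within the ledge's length; every other thing within 15 mm of where it stood (x of tin in the frame of rail between -0.0495 and -0.041 m and angle between the y axis of tin and the y axis of rail, either way round below 0.05 rad and y of tin in the frame of rail between -0.28 and 0.28 m and x of jar in the frame of rail between -0.0395 and -0.031 m and y of jar in the frame of rail between -0.28 and 0.28 m and height (world z) of each of tin, jar below 0.004 m and angle between each of tin, jar's own z axis and vertical below 0.05 rad and linear speed of each of tin, jar below 0.01 m/s and distance of each of bottle, mill, syrup, jigger, mug, bowl, tumbler from where it was at the start of the episode below 0.015 m); the robot touches nothing.
It fails at once if the tin or the jar is lifted off the counter (more than 12 mm) (height (world z) of any of tin, jar above 0.012 m).
It fails at once if the tin or the jar is tipped by more than 0.25 rad (angle between any of tin, jar's own z axis and vertical above 0.25 rad).
It fails at once if another thing on the counter is shifted by more than 15 mm or tipped over (distance of any of bottle, mill, syrup, jigger, mug, bowl, tumbler from where it was at the start of the episode above 0.015 m or angle between any of bottle, mill, syrup, jigger, mug, bowl, tumbler's own z axis and vertical above 0.3 rad).
It also fails if it takes over 48 s, if anything falls off the work surface, if the arm or the gripper's body presses on something with over 40 N, if the wrist force passes 120 N, or if a joint passes its speed limit or range.

## Working session

There is one attempt and no reset: what is moved stays moved. The work goes in short steps, Python scripts to look and compute and a tool call to move; the robot and the scene stay as the last step left them, time stands still between calls to the robot, and variables do not carry over. Pictures are saved under pics/ and viewed, at most 10 in all, crops included, and the job is handed in when it is done.

Besides the shell and the picture viewer there is one more tool, called after "Request:" as name(argument=value, ...) on one line, values as JSON. drive_tool: Moves the arm, as the interface text tells. Its arguments: {"type":"object","properties":{"deltas":{"type":"array","items":{"type":"array","items":{"type":"array","items":{"type":"number"}}}},"newtons":{"type":"number"}},"required":["deltas"]}

```bash
mkdir -p pics; python3 - <<'E'
from workcell import *
import cv2,numpy as np
for n in("scene","top"):
    p,d=read_camera(n); c=calibration(n); np.savez(n+".npz",p=p,d=d,**c)
    cv2.imwrite(f"pics/{n}0.png",p[...,::-1]); print(c)
s=get_state();print(s)
E
```

```text
{'mtx': array([[378.52020196,   0.        , 251.9729015 ],
       [  0.        , 378.52020196, 192.80033432],
       [  0.        ,   0.        ,   1.        ]]), 'world_from_camera': array([[-0.5567764 , -0.71809504,  0.41753989,  0.96531466],
       [ 0.83053632, -0.47249382,  0.29488812,  0.28694207],
       [-0.01447267,  0.51096879,  0.85947742,  0.93133951],
       [ 0.        ,  0.        ,  0.        ,  1.        ]])}
{'mtx': array([[396.30950717,   0.        , 256.31096592],
       [  0.        , 396.30950717, 192.84680138],
       [  0.        ,   0.        ,   1.        ]]), 'world_from_camera': array([[-1.53031003e-02,  9.88494801e-01, -1.50478716e-01,
         3.63340806e-01],
       [-9.99877424e-01, -1.56268512e-02, -9.69151848e-04,
        -2.17507398e-02],
       [-3.30951006e-03,  1.50445440e-01,  9.88612774e-01,
         1.17934714e+00],
       [ 0.00000000e+00,  0.00000000e+00,  0.00000000e+00,
         1.00000000e+00]])}
{'clock': 0.1, 'joint_pos': array([1.13442708e+00, 3.13945367e-01, 4.50961856e-02, 1.30359205e+00,
       1.00156126e-05, 1.43119563e+00]), 'qvel': array([-0.00045604, -0.00203813,  0.00237163, -0.00027351,  0.00095706,
       -0.00032322]), 'tau': array([ 2.94290170e-03, -4.81727314e+01,  2.99242920e+01,  1.28238936e-02,
       -3.89845195e-05, -3.32639239e-06]), 'tcp_pos': array([0.167963  , 0.54945133, 0.23048809]), 'orientation': array([-2.38395188e-04,  1.47840313e-01,  9.89010903e-01, -7.87160158e-04]), 'wrist_force': array([-0.20081567,  0.21924327,  0.00659749]), 'ft_torque': array([-0.04518895,  0.02698559, -0.00839364]), 'grip_force': 0.0, 'finger_gap': 0.08562915399599234}
```

View pics/top0.png

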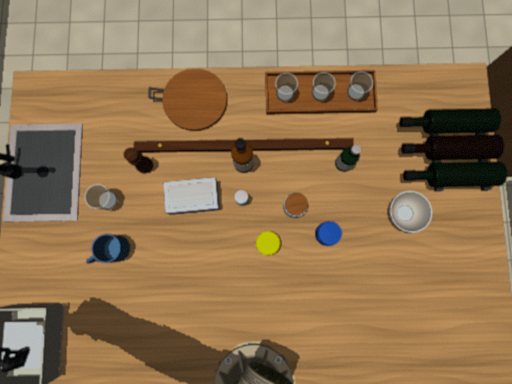

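View pics/scene0.png

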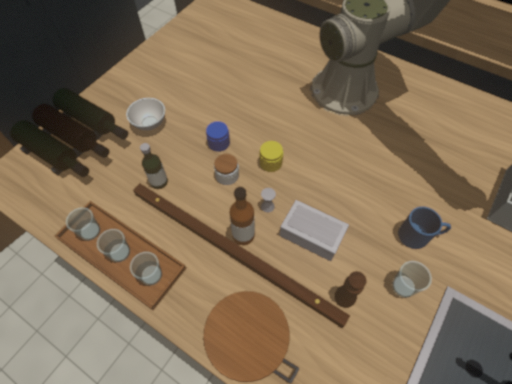

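The top view shows the rail from (135,146) to (353,143), the tin at (191,195) and the jigger at (241,198). There are three jar candidates: wooden lid at (296,205), blue (329,233) and yellow (268,243). The one at (296,205) fits, with its wooden lid and white body. I'll measure and confirm it in a crop.

```bash
cat >h.py <<'E'
import numpy as np,cv2
from workcell import *
def cloud(d,c):
    v,u=np.mgrid[:d.shape[0],:d.shape[1]];K=c["mtx"];T=c["world_from_camera"]
    P=np.stack([(u-K[0,2])/K[0,0]*d,-(v-K[1,2])/K[1,1]*d,-d],-1)
    return P@T[:3,:3].T+T[:3,3]
def rect(P,m):
    q=P[m][:,:2].astype(np.float32)*1000
    (c,s,a)=cv2.minAreaRect(q); return np.round(c,1),np.round(s,1),round(a,2),len(q),np.round(np.median(P[m][:,2])*1000,1)
def comp(P,m,u,v):
    n,l=cv2.connectedComponents(m.astype(np.uint8)); return l==l[v,u]
E
python3 - <<'E'
from h import *
for n,pts in(("top",dict(tin=(191,195,.05,.07),jar=(296,205,.055,.075),jig=(241,198,.05,.08),rail=(200,145,.02,.04),rail2=(300,143,.02,.04),bottle=(240,150,.1,.25),syr=(350,155,.08,.2),mill=(133,155,.1,.2),yel=(268,243,.03,.09),blue=(329,233,.03,.09),tumb=(97,190,.03,.1),mug=(110,235,.05,.1))),):
    f=np.load(n+".npz");P=cloud(f["d"],f)
    for k,(u,v,a,b) in pts.items():
        m=(P[...,2]>a)&(P[...,2]<b)
        if not m[v,u]: print(k,"miss",P[v,u]);continue
        print(k,*rect(P,comp(P,m,u,v)))
    m=(P[...,2]>.022)&(P[...,2]<.036)&(P[...,0]>.4);v,u=np.nonzero(m)
    m2=m&(np.abs(np.mgrid[:384,:512][0]-145)<8)
    for y in np.arange(-.24,.33,.06):
        s=m2&(abs(P[...,1]-y)<.01); 
        if s.any():print("rail y",round(y,2),np.round(np.percentile(P[s][:,0],[0,10,50,90,100])*1000))
p=f["p"];cv2.imwrite("pics/crop.png",cv2.resize(p[120:270,120:380,::-1],None,fx=3,fy=3,interpolation=3))
E
```

```text
tin [532.7 168.4] [ 90.7 150.5] 4.37 1647 59.7
jar [ 502.2 -132.1] [64.4 65.3] 4.03 427 64.6
jig [524.   22.8] [34.2 35. ] 89.71 141 69.7
rail [688.7 192.8] [303.8  32.1] 89.67 1018 29.0
rail2 [ 688.  -150.8] [323.3  31.8] 89.79 1068 29.7
bottle [630.8  16.3] [52.8 59.5] 6.78 481 155.9
syr [ 628.1 -281.1] [52.1 44.3] 41.42 339 117.2
mill [632.7 315.9] [40.1 40.4] 86.23 254 139.9
yel [392.8 -50.1] [65.1 64.6] 88.96 478 64.2
blue [ 417.  -223.3] [66.7 67.7] 89.51 499 64.7
tumb [528.5 424.6] [68.6 69.9] 2.52 437 65.9
mug [385.1 405.2] [104.7  79.2] 89.28 435 76.2
rail y -0.24 [672. 674. 686. 699. 702.]
rail y -0.18 [673. 675. 687. 700. 702.]
rail y -0.12 [672. 675. 686. 698. 702.]
rail y -0.06 [673. 675. 686. 699. 701.]
rail y 0.0 [677. 683. 695. 702. 703.]
rail y 0.06 [672. 675. 688. 700. 704.]
rail y 0.12 [673. 675. 687. 699. 702.]
rail y 0.18 [673. 676. 687. 700. 702.]
rail y 0.24 [674. 675. 688. 701. 704.]
rail y 0.3 [674. 675. 688. 699. 701.]
```

View pics/crop.png

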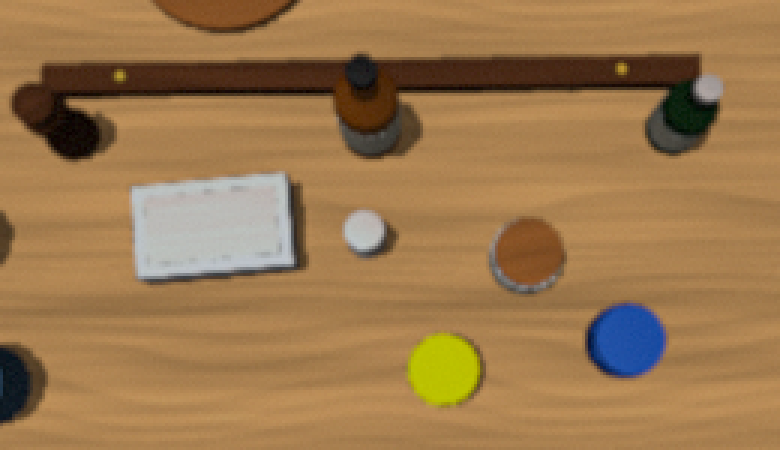

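The crop confirms the jar at (528,255): wooden lid, white body. The rail's front face is at x≈0.672 and nearly parallel to y. I'll approach behind the tin with the fingers open along y.

Request:
drive_tool(deltas=[[[0,-0.386,-0.281,0.06,0,0,-17.1],[0,-0.386,-0.281,0.06,0,0,-17.1],[0,-0.386,-0.281,0.06,0,0,-17.1],[0,-0.386,-0.281,0.06,0,0,-17.1],[0,-0.386,-0.281,0.06,0,0,-17.1],[0,-0.386,-0.281,0.06,0,0,-17.1],[0,-0.386,-0.281,0.06,0,0,-17.1],[0,-0.386,-0.281,0.06,0,0,-17.1],[0,-0.386,-0.281,0.06,0,0,-17.1],[0,-0.386,-0.281,0.06,0,0,-17.1],[0,-0.386,-0.281,0.06,0,0,-17.1],[0,-0.386,-0.281,0.06,0,0,-17.1]]])

```text
clock: 1.6
tcp_pos: [0.4546, 0.1693, 0.1715]
orientation: [0.0, -0.002, 1.0, 0.0]
wrist_force: [1.1, -0.1, 0.1]
finger_gap: 0.0853
grip_force: 0.0
```

Request:
drive_tool(deltas=[[[0,0,0,0.05,0,0,0],[0,0,0,0.1,0,0,0],[0,0,0,0.14,0,0,0],[0,0,0,0.158,0,0,0],[0,0,0,0.158,0,0,0],[0,-0.01,0,0.158,0,0,0],[0,-0.02,0,0.158,0,0,0],[0,-0.03,0,0.158,0,0,0],[0,-0.04,0,0.158,0,0,0],[0,-0.05,0,0.158,0,0,0],[0,-0.06,0,0.158,0,0,0],[0,-0.06,0,0.158,0,0,0]]])

```text
clock: 3.1
tcp_pos: [0.5171, 0.1683, 0.0134]
orientation: [0.001, -0.001, 1.0, 0.0]
wrist_force: [0.2, -0.2, -0.2]
finger_gap: 0.0851
grip_force: 0.0
```

```bash
python3 - <<'E'
from h import *
s=get_state();print(s["clock"],s["tcp_pos"],s["wrist_force"])
p,d=read_camera("top");f=calibration("top");P=cloud(d,f)
cv2.imwrite("pics/t1.png",cv2.resize(p[100:270,100:380,::-1],None,fx=2.8,fy=2.8,interpolation=3))
m=(P[...,2]>.05)&(P[...,2]<.064)&(P[...,1]>.08)&(P[...,1]<.26)&(P[...,0]>.45)&(P[...,0]<.67)
print(rect(P,m))
E
```

```text
3.1 [0.51712077 0.16834279 0.01338369] [ 0.21604713 -0.19863802 -0.22090887]
(array([564.9, 130.6]), array([ 78.6, 109.1]), 89.99, 670, np.float64(59.9))
```

View pics/t1.png

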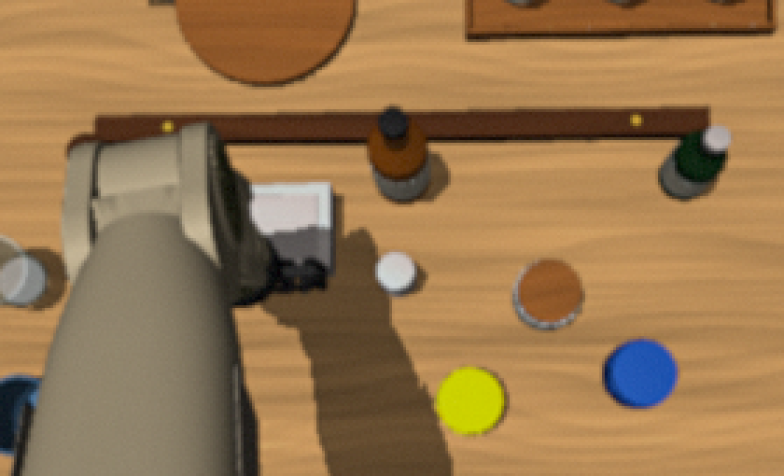

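The tin is square to the ledge, with its front edge about 53 mm short. The rest of the counter is undisturbed.

Request:
drive_tool(deltas=[[[0,-0.01,0,0,0,0,0],[0,-0.02,0,0,0,0,0],[0,-0.03,0,0,0,0,0],[0,-0.038,0,0,0,0,0],[0,-0.043,0,0,0,0,0],[0,-0.046,0,0,0,0,0],[0,-0.048,0,0,0,0,0],[0,-0.05,0,0,0,0,0],[0,-0.05,0,0,0,0,0]]])

```text
clock: 4.28
tcp_pos: [0.5654, 0.1685, 0.0134]
orientation: [0.0, -0.001, 1.0, 0.0]
wrist_force: [-0.5, 0.3, -1.1]
finger_gap: 0.0854
grip_force: 0.5
```

Request:
drive_tool(deltas=[[[0,-0.001,0,0,0,0,0],[0,-0.002,0,0,0,0,0],[0,-0.003,0,0,0,0,0],[0,-0.004,0,0,0,0,0],[0,-0.004,0,0,0,0,0]]])

```text
clock: 4.9
tcp_pos: [0.5693, 0.1685, 0.0134]
orientation: [0.0, -0.001, 1.0, 0.0]
wrist_force: [-1.6, -0.6, 1.2]
finger_gap: 0.0851
grip_force: 1.2
```

Request:
drive_tool(deltas=[[[0,-0.001,0,0,0,0,0],[0,-0.002,0,0,0,0,0],[0,-0.003,0,0,0,0,0],[0,-0.003,0,0,0,0,0]]])

```text
clock: 5.4
tcp_pos: [0.5724, 0.1685, 0.0134]
orientation: [0.0, -0.001, 1.0, 0.0]
wrist_force: [-3.4, 0.6, 2.4]
finger_gap: 0.0855
grip_force: 1.5
```

Request:
drive_tool(deltas=[[[0,-0.001,0,0,0,0,0],[0,-0.002,0,0,0,0,0],[0,-0.002,0,0,0,0,0]]])

```text
clock: 5.78
tcp_pos: [0.5723, 0.1685, 0.0131]
orientation: [-0.002, -0.001, 1.0, -0.0]
wrist_force: [-9.0, 0.8, 6.1]
finger_gap: 0.0854
grip_force: 4.0
```

Contact: the TCP has stopped and the force is rising. I'll back off, lift, and go behind the jar with the gripper half closed so it cradles the jar.

Request:
drive_tool(deltas=[[[0,0.03,0,0,0,0,0],[0,0.07,0,-0.01,0,0,0],[0,0.11,0,-0.06,0,0,0],[135,0.134,-0.03,-0.12,0,0,0],[135,0.134,-0.09,-0.14,0,0,0],[135,0.134,-0.15,-0.14,0,0,0],[135,0.134,-0.21,-0.14,0,0,0],[135,0.134,-0.27,-0.14,0,0,0],[135,0.134,-0.3,-0.14,0,0,0],[135,0.134,-0.3,-0.14,0,0,0]]])

```text
clock: 7.02
tcp_pos: [0.4418, -0.1346, 0.1536]
orientation: [0.001, 0.001, 1.0, -0.001]
wrist_force: [0.1, 1.0, -0.3]
finger_gap: 0.0399
grip_force: 0.0
```

```bash
python3 - <<'E'
from h import *
s=get_state();print(s["clock"],s["tcp_pos"],s["wrist_force"])
p,d=read_camera("top");f=calibration("top");P=cloud(d,f)
cv2.imwrite("pics/t2.png",cv2.resize(p[100:270,100:380,::-1],None,fx=2.8,fy=2.8,interpolation=3))
m=(P[...,2]>.05)&(P[...,2]<.068)&(P[...,1]>.08)&(P[...,1]<.26)&(P[...,0]>.5)&(P[...,0]<.69)
print(rect(P,comp(P,m,191,172)),s["finger_gap"])
m=(P[...,2]>.058)&(P[...,2]<.07)&(P[...,1]>-.2)&(P[...,1]<-.06)&(P[...,0]>.46)&(P[...,0]<.6);print(rect(P,m))
E
```

```text
7.025 [ 0.4417823  -0.13459014  0.15363735] [ 0.1096672   0.95565658 -0.30096241]
(array([628.4, 165.3]), array([ 91.2, 150.8]), 0.26, 1594, np.float64(59.7)) 0.03992008456243978
(array([ 507.7, -116.3]), array([29.9, 63.4]), 71.2, 183, np.float64(64.7))
```

View pics/t2.png

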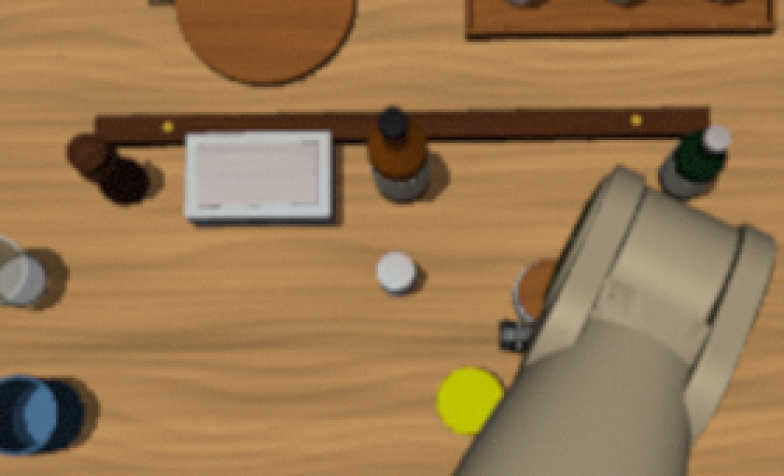

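The tin is flush at x=0.628 and 0.3° off parallel. Next, descend behind the jar and push it.

Request:
drive_tool(deltas=[[[135,0,0.002,0.05,0,0,0],[135,0,0.002,0.1,0,0,0],[135,0,0.002,0.13,0,0,0],[135,0,0.002,0.139,0,0,0],[135,-0.01,0.002,0.139,0,0,0],[135,-0.016,0.002,0.139,0,0,0],[135,-0.022,0.002,0.139,0,0,0],[135,-0.03,0.002,0.139,0,0,0],[135,-0.04,0.002,0.139,0,0,0],[135,-0.05,0.002,0.139,0,0,0],[135,-0.06,0.002,0.139,0,0,0],[135,-0.07,0.002,0.139,0,0,0]]])

```text
clock: 8.57
tcp_pos: [0.5113, -0.1296, 0.0142]
orientation: [-0.0, -0.001, 1.0, 0.0]
wrist_force: [-4.5, -0.1, 3.5]
finger_gap: 0.0399
grip_force: 2.3
```

Request:
drive_tool(deltas=[[[135,-0.01,0,0,0,0,0],[135,-0.02,0,0,0,0,0],[135,-0.03,0,0,0,0,0],[135,-0.04,0,0,0,0,0],[135,-0.05,0,0,0,0,0],[135,-0.06,0,0,0,0,0],[135,-0.068,0,0,0,0,0],[135,-0.073,0,0,0,0,0],[135,-0.076,0,0,0,0,0],[135,-0.078,0,0,0,0,0],[135,-0.078,0,0,0,0,0]]])

```text
clock: 9.95
tcp_pos: [0.5889, -0.1295, 0.0143]
orientation: [0.0, -0.001, 1.0, 0.0]
wrist_force: [-2.1, 0.3, 1.5]
finger_gap: 0.0407
grip_force: 1.3
```

Request:
drive_tool(deltas=[[[135,-0.001,0,0,0,0,0],[135,-0.002,0,0,0,0,0],[135,-0.003,0,0,0,0,0],[135,-0.004,0,0,0,0,0],[135,-0.005,0,0,0,0,0],[135,-0.006,0,0,0,0,0],[135,-0.006,0,0,0,0,0]]])

```text
clock: 10.82
tcp_pos: [0.5949, -0.1295, 0.0143]
orientation: [0.0, -0.001, 1.0, 0.0]
wrist_force: [-1.3, -0.8, 0.8]
finger_gap: 0.0403
grip_force: 1.4
```

Request:
drive_tool(deltas=[[[135,-0.001,0,0,0,0,0],[135,-0.002,0,0,0,0,0],[135,-0.003,0,0,0,0,0],[135,-0.003,0,0,0,0,0]]])

```text
clock: 11.32
tcp_pos: [0.5978, -0.1294, 0.0143]
orientation: [0.0, -0.001, 1.0, 0.0]
wrist_force: [-1.0, 0.2, 1.1]
finger_gap: 0.0404
grip_force: 1.4
```

Request:
drive_tool(deltas=[[[135,-0.001,0,0,0,0,0],[135,-0.002,0,0,0,0,0],[135,-0.003,0,0,0,0,0],[135,-0.003,0,0,0,0,0]]])

```text
clock: 11.82
tcp_pos: [0.5988, -0.1294, 0.0142]
orientation: [-0.002, -0.001, 1.0, -0.0]
wrist_force: [-7.5, -0.9, 4.3]
finger_gap: 0.0404
grip_force: 4.3
```

The jar is in contact too. I'll back off straight, lift and check.

Request:
drive_tool(deltas=[[[135,0.02,0,0,0,0,0],[135,0.06,0,0,0,0,0],[135,0.11,0,-0.01,0,0,0],[135,0.14,0,-0.06,0,0,0],[135,0.18,0,-0.12,0,0,0],[135,0.2,0.03,-0.17,0,0,0],[135,0.2,0.09,-0.17,0,0,0],[135,0.2,0.13,-0.17,0,0,0],[135,0.2,0.13,-0.17,0,0,0],[135,0.2,0.13,-0.17,0,0,0]]])

```text
clock: 13.08
tcp_pos: [0.4012, 0.0001, 0.1845]
orientation: [0.001, -0.001, 1.0, -0.0]
wrist_force: [-0.3, -0.5, 0.2]
finger_gap: 0.0403
grip_force: 0.0
```

```bash
python3 - <<'E'
from h import *
s=get_state();print(s["clock"],s["tcp_pos"],s["wrist_force"])
p,d=read_camera("top");f=calibration("top");P=cloud(d,f)
cv2.imwrite("pics/t3.png",cv2.resize(p[100:270,60:460,::-1],None,fx=2,fy=2,interpolation=3))
for k,a in dict(tin=(.05,.068,.08,.26,.5,.69),jar=(.058,.07,-.2,-.06,.56,.69),jig=(.05,.08,0,.05,.49,.56),bottle=(.1,.25,-.05,.08,.55,.7),syr=(.08,.2,-.35,-.22,.55,.7),mill=(.1,.2,.26,.37,.55,.7)).items():
    m=(P[...,2]>a[0])&(P[...,2]<a[1])&(P[...,1]>a[2])&(P[...,1]<a[3])&(P[...,0]>a[4])&(P[...,0]<a[5]);print(k,*rect(P,m))
E
```

```text
13.075 [4.01172679e-01 6.86059413e-05 1.84546219e-01] [-0.31679317 -0.53580543  0.24857156]
tin [628.5 166.2] [149.8  90.9] 89.61 1592 59.6
jar [ 637.8 -133.8] [63.7 64. ] 0.23 399 64.9
jig [535.6  21.6] [34.8 13. ] 78.25 50 69.0
bottle [631.4  16.2] [53.4 59.4] 7.78 477 156.0
syr [ 628.1 -281.2] [52.  43.5] 42.57 340 117.8
mill [632.5 315.6] [39.4 40.7] 85.86 256 139.7
```

View pics/t3.png

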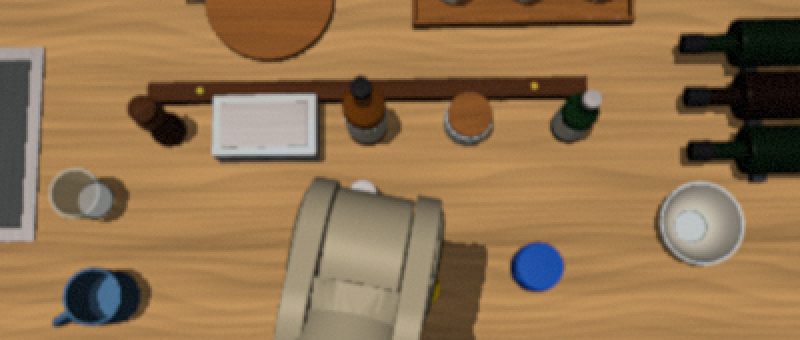

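In the picture the tin (265,125) and the jar (469,115) sit against the ledge, at gaps of roughly 0 mm. The bottles and the mill are unmoved, and the gripper is clear.

```bash
python3 -c "
from workcell import *
print(hand_in())"
```

```text
the job is handed in; nothing more can be done
None
```

The job is handed in, with no verdict returned: the tin sits flush against the ledge (within about 0.4° of parallel) and the jar touches it; the bottle, syrup and mill measured unmoved, the jigger was partly hidden in the last picture, and the gripper is clear.

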